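# Sort the drink leavings after the workshop meal

### The arm

A 7-joint arm with a two-finger parallel gripper is mounted at the origin on the work surface. World frame = base frame: x ahead of the robot, y to its left, z up, the work surface at z = 0. Lengths are in m, angles in rad, forces in N, time in s.
With the tool pointing down it reaches from about 0.425 to 0.95 m from the base axis. Payload 4.7 kg.
Tool frame: the origin (TCP) lies between the finger pads; the fingertips stand 19 mm ahead of it and the grasp point (between the pads) is the TCP; z points along the fingers, y is the line along which they close (so a half turn about z gives the same grasp; the last joint's range is limited). The gripper opens to 85 mm and grips with 20 to 120 N. Pads are 22 mm wide; open, the fingers measure 114 mm over their backs; the gripper's body (76 mm by 85 mm) begins 54 mm behind the grasp point. The pads swing forward as they close: fully open they stand 13 mm farther back than shut.
Start: joints at [-1.167, 0.469, -0.049, 1.532, 0.024, 1.141, -0.082], TCP at [0.283, 0.613, 0.25] pointing down, gripper open.
Joint ranges: [-2.59, 2.59], [-0.33, 1.99], [-1.39, 1.29], [0.1, 2.45], [-1.04, 4.18], [0.21, 1.99], [-2.66, 2.66]. Speed limits (rad/s): [2.57, 2.57, 3.14, 3.14, 3.14, 3.14, 3.14].

### API

Orientations are given as a unit quaternion [w, x, y, z].
In Python, from rig import arm, imaging, ticket, regions_of, tip_of gives the robot as it stands.
- The arm moves only by the tool drive_tool, never from a script. Its argument "series" is a list that holds one entry, the list of rows, each a list of 7 numbers: the turn, a rotation vector about the world's x, y, z in degrees, then the shift along the world's x, y, z in mm, then the opening, from 0 (shut) to 1 (fully open). In form: [[[rx, ry, rz, dx, dy, dz, hand], ...]]. A call has 1 to 20 rows; each row shifts and turns the commanded pose from where the row before left it; what a row does not reach is not made up. A row lasts 1/8 s, in which the tool goes at most 62.5 mm and 10.7 degrees, less where a joint would pass 70% of its speed; a pose out of reach is approached as far as the arm can. A call is refused whole if a number of a shift passes 62.5 or a number of a turn 10.7, either way. A call with a gripper value outside its range is refused whole. The fingers move at their own pace and stop on an object; "newtons" is the grip in N (left out, the last holds). Time passes only in rows, so rows that do not move let the fingers close. It gives the time, the measured TCP pose, the force, the opening and the grip force at its end, in the units of the state.
- arm.sense(): the state, without advancing time (a new reading comes with each control period).
- imaging.snapshot(name): name is "side" or "top" or "wrist"; returns a dict with "color" (384x512x3 uint8, red, green, blue), "depth" (384x512 float32, m along the optical axis (not along the pixel's ray), 0 where there is no reading), "intrinsics" (3x3 intrinsics, pixels), "k1" (the pictures are not rectified: a ray, as slopes to the right and down, at radius r is drawn at 1 + k1 r^2 times it, then the intrinsics apply), "R" (3x3) and "t" (3): a world point X has camera coordinates R X + t; the wrist camera has in their place "hand_eye" (4x4, takes a point from camera to tool coordinates, whose origin is the TCP and whose axes are the flange's). Camera axes: x right, y down, z forward; pixel columns grow to the right and rows downward; lengths in m; the calibration is good to about 2 mm. A picture is of the moment at which its call begins: read the wrist's pose just before it.
- ticket.finish_job(): hands the job in; it is judged then, once.
Trained networks look in a picture, given as the dict that the camera call returned (one of the last four; its "shot" number tells which), for a name from the list of things; names that differ only in an ending like _2 or _b are one class to them, and where a whole thing is asked for, a point or a joint stands for the part that bears it (a point fixed in the world has none). Each returns a list of dicts, best first, with "conf" (0 to 1); they miss things now and then, are a little off and sometimes report something else, mostly with a low value. They report only what shows in the picture. A call takes as long as a camera call. They do not tell look-alikes from the thing itself.
- regions_of(picture, target): "pixels" (384x512 bool, what is visible of it) and "bbox" ([centre column, centre row, width, height] in pixels, round what is visible of it).
- tip_of(picture, target): "point" ([column, row] in pixels: a listed point, or the origin of a listed thing).
The state is a dict: "time_s": time; "qpos": joint angles; "joint_vel": joint speeds; "joint_efforts": joint torques, N m; "position": TCP position; "orientation": TCP orientation; "ft_force": force on the tool from outside, world axes, zero at the start; "torque": the same for the moment, N m; "grip_width": finger opening in m; "grip_force": force on a finger pad.
Only numpy, scipy, OpenCV 4.12 (cv2) and the standard library are available. Lean on these libraries where they do the work, as an engineer would, in place of code of your own. Each camera call takes 0.05 s, during which the arm holds its last target. There are 200 camera calls.

### The job

Clear up after the meal: stand both drink cans in the blue tray, the small pale-blue bottle in the yellow tray and both paper cups in the white tray, each upright and flat on its tray's floor. There are dregs left in them, so keep them all upright the whole time, and leave the blue mug and the full orange-drink bottle standing where they are.

Things in the scene. Friction and masses are not known exactly. Their poses are not given: they have to be found in the camera images.
- can_red: Nearly empty drink can, red with a white band near the foot, standing upright: a cylinder 53 mm across and 104 mm high. Origin: centre of its underside; z up. Weighs roughly 60 g.
- can_black: Nearly empty drink can, black with a brass-coloured band near the foot, standing upright: a cylinder 53 mm across and 104 mm high. Origin: centre of its underside; z up. Weighs roughly 60 g.
- bottle: Small, nearly empty drink bottle, pale blue, with a white label and white cap, standing upright: body 58 mm across up to 88 mm high (label 59 mm), then a shoulder that narrows to 26 mm at 104 mm, and a cap 28 mm across up to 120 mm. Origin: centre of its underside; z up. Weighs roughly 60 g.
- cup_white: Nearly empty paper cup, white, standing mouth up: 48 mm across at the foot, widening evenly to 65 mm at the rim, 74 mm high, wall 3 mm, rigid. Origin: centre of its underside; z up. Weighs roughly 30 g.
- cup_green: Nearly empty paper cup, green, standing mouth up: 48 mm across at the foot, widening evenly to 65 mm at the rim, 74 mm high, wall 3 mm, rigid. Origin: centre of its underside; z up. Weighs roughly 30 g.
- tray_blue: Shallow blue plastic tray, fixed to the table: outside 92 mm (its x) by 168 mm (its y) and 22 mm high, walls and floor 4 mm thick, so inside 84 by 160 mm with the inner floor 4 mm above the origin. No dividers. Origin: centre of its underside; x along the short side, y along the long side, z up. Turned up to 0.2 rad (either way) from having its long side along the world's y. For the two cans.
- tray_yellow: Shallow yellow plastic tray, fixed to the table: outside 92 mm (its x) by 168 mm (its y) and 22 mm high, walls and floor 4 mm thick, so inside 84 by 160 mm with the inner floor 4 mm above the origin. No dividers. Origin: centre of its underside; x along the short side, y along the long side, z up. Turned up to 0.2 rad (either way) from having its long side along the world's y. For the small bottle.
- tray_white: Shallow white plastic tray, fixed to the table: outside 92 mm (its x) by 168 mm (its y) and 22 mm high, walls and floor 4 mm thick, so inside 84 by 160 mm with the inner floor 4 mm above the origin. No dividers. Origin: centre of its underside; x along the short side, y along the long side, z up. Turned up to 0.2 rad (either way) from having its long side along the world's y. For the two paper cups.
- mug: Blue ceramic mug in use, to be left alone: 76 mm across, 88 mm high, with a handle on its +y side standing out about 30 mm (at the start it points roughly towards the world's -x). Loose, about 350 g. Origin: centre of its underside; z up.
- drink: Full bottle of orange drink with a yellow label and an orange cap, to be left alone: 66 mm across, 205 mm high. Loose, about 600 g. Origin: centre of its underside; z up.
Not all that is in view belongs to the job. Of the things that look like the tray_blue, the largest one is meant.

How it is judged:
By the outcome, as a careful person would: the job done as asked, in the order asked, and still so for the second after the job is handed in, with the robot touching nothing.
It also fails if it takes over 115 s, if anything falls off the work surface, if the arm or the gripper's body presses on something with over 40 N, if the wrist force passes 120 N, or if a joint passes its speed limit or range.

## Working session

There is one attempt and no reset: what is moved stays moved. The work goes in short steps, Python scripts to look and compute and a tool call to move; the robot and the scene stay as the last step left them, time stands still between calls to the robot, and variables do not carry over. Pictures are saved under pics/ and viewed, at most 14 in all, crops included, and the job is handed in when it is done.

Besides the shell and the picture viewer there is one more tool, called after "Request:" by a JSON object that holds its "method" and its "body", one argument or row to a line. drive_tool: Moves the arm, as the interface text tells. Its arguments: {"type":"object","properties":{"series":{"type":"array"},"newtons":{"type":"number"}},"required":["series"]}

```bash
mkdir -p pics; ls
cat > h.py <<'E'
import numpy as np, cv2
from rig import arm, imaging, ticket, regions_of, tip_of
def cloud(p):
    K=np.array(p["intrinsics"]);d=p["depth"];h,w=d.shape
    v,u=np.mgrid[:h,:w]
    q=cv2.undistortPoints(np.stack([u,v],-1).reshape(-1,1,2).astype(float),K,np.array([p["k1"],0,0,0,0.])).reshape(h,w,2)
    c=np.dstack([q*d[...,None],d])
    return (c-np.array(p["t"]))@np.array(p["R"])  # R^T(c-t)
def save(p,n): cv2.imwrite(f"pics/{n}.png",p["color"][...,::-1])
E
cat > a.py <<'E'
from h import *
T=["can_red","can_black","bottle","cup_white","cup_green","tray_blue","tray_yellow","tray_white","mug","drink"]
print(arm.sense())
for n in ("top","side"):
    p=imaging.snapshot(n);save(p,n);W=cloud(p);np.savez(n,W=W,c=p["color"])
    for t in T:
        for r in regions_of(p,t)[:4]:
            m=r["pixels"]&(p["depth"]>0); X=W[m]
            if len(X)<10: continue
            lo,hi=np.percentile(X,[2,98],axis=0); top=X[X[:,2]>hi[2]-.012]
            print(n,t,round(r["conf"],2),np.round(r["bbox"]),"lo",lo.round(3),"hi",hi.round(3),"topc",((top.min(0)+top.max(0))/2).round(3)[:2], m.sum())
E
python3 a.py
```

```text
pics
{'time_s': 0.0, 'qpos': array([-1.16689856,  0.4694661 , -0.04857784,  1.53367202,  0.02406313,
        1.14098644, -0.08231528]), 'joint_vel': array([ 7.89127426e-04,  1.12674217e-03,  1.55565512e-03,  5.81718776e-04,
       -1.12327871e-03, -7.73565198e-04, -4.62636335e-05]), 'joint_efforts': array([-1.07234653e-03, -5.10308719e+01, -4.70086292e-02, -2.37721217e+01,
        1.07451310e-02,  7.54146458e-03,  1.00340105e-05]), 'position': array([0.28286816, 0.61228248, 0.24925396]), 'orientation': array([-1.87309443e-04,  2.14721016e-01,  9.76674939e-01, -9.55848696e-04]), 'ft_force': array([-0.48807608, -0.09653748,  0.61921471]), 'torque': array([0.02960604, 0.03180905, 0.00191904]), 'grip_force': 0.0, 'grip_width': 0.08556553043126194}
top can_red 0.63 [316. 230.  18.  20.] lo [ 0.416 -0.186  0.009] hi [ 0.468 -0.14   0.108] topc [ 0.442 -0.165] 267
top can_black 0.69 [223. 232.  17.  18.] lo [0.425 0.126 0.027] hi [0.474 0.172 0.11 ] topc [0.451 0.151] 244
top bottle 0.92 [143. 196.  24.  21.] lo [0.535 0.39  0.008] hi [0.587 0.443 0.123] topc [0.563 0.418] 351
top cup_white
[... 1811 characters left out ...]
08
side tray_blue 0.9 [165. 108.  27.  30.] lo [ 0.385  0.381 -0.002] hi [0.451 0.499 0.017] topc [0.419 0.44 ] 441
side tray_blue 0.86 [332. 193.  20.  39.] lo [ 0.814 -0.076 -0.003] hi [0.889 0.039 0.016] topc [ 0.851 -0.02 ] 712
side tray_blue 0.78 [265. 197.  40.  52.] lo [ 0.597 -0.087 -0.002] hi [0.691 0.082 0.022] topc [ 0.644 -0.003] 1656
side tray_yellow 0.79 [266. 267.  42.  62.] lo [ 0.563 -0.314 -0.001] hi [ 0.666 -0.144  0.023] topc [ 0.614 -0.229] 2307
side mug 0.83 [169. 307.  37.  58.] lo [ 0.341 -0.367  0.004] hi [ 0.411 -0.268  0.089] topc [ 0.376 -0.311] 1416
side drink 0.71 [260. 331.  35.  64.] lo [ 0.532 -0.463  0.008] hi [ 0.59  -0.42   0.206] topc [ 0.563 -0.43 ] 1692
```

Run:
```python
import cv2,numpy as np
a=cv2.imread('pics/top.png');b=cv2.imread('pics/side.png')
cv2.imwrite('pics/top2.png',cv2.resize(a[90:280,110:430],(800,475),interpolation=cv2.INTER_CUBIC))
cv2.imwrite('pics/side2.png',cv2.resize(b[60:360,130:370],(480,600),interpolation=cv2.INTER_CUBIC))
from scipy.spatial import cKDTree
for n in ("top","side"):
    W=np.load(n+'.npz')['W'].reshape(-1,3)
    for t,(x,y) in dict(blue=(.646,-.002),yellow=(.615,-.227),white=(.613,.215)).items():
        m=(abs(W[:,0]-x)<.07)&(abs(W[:,1]-y)<.105)&(W[:,2]>.014)&(W[:,2]<.03)
        r=cv2.minAreaRect((W[m,:2]*1000).astype(np.float32)); print(n,t,r,m.sum())
# objects above 30mm
    m=(W[:,2]>.035)&(W[:,0]>.3)&(W[:,0]<1)&(abs(W[:,1])<.55)&(W[:,2]<.23)
    g=np.zeros((300,500),np.uint8)
    ij=((W[m,:2]-[.25,-.6])/.003).astype(int); ok=(ij>=0).all(1)&(ij[:,0]<300)&(ij[:,1]<500)
    g[ij[ok,0],ij[ok,1]]=255
    g=cv2.dilate(g,np.ones((5,5)))
    k,l,s,c=cv2.connectedComponentsWithStats(g)
    for i in range(1,k): print(n,(np.array(c[i][::-1])*.003+[.25,-.6]).round(3),s[i][2:4]*3,s[i][4])
```

```text
top blue ((647.338134765625, 0.52459716796875), (167.9412841796875, 93.84637451171875), 84.388427734375) 214
top yellow ((615.6925659179688, -226.39651489257812), (167.583251953125, 93.96013641357422), 77.87532043457031) 200
top white ((613.7183837890625, 216.59933471679688), (94.33804321289062, 169.53787231445312), 5.276559829711914) 228
top [ 0.372 -0.31 ] [123  87] 606
top [0.378 0.288] [75 78] 442
top [ 0.441 -0.166] [66 66] 416
top [0.449 0.15 ] [69 66] 411
top [ 0.474 -0.009] [78 78] 454
top [ 0.561 -0.424] [84 81] 552
top [0.561 0.416] [72 75] 489
top [0.822 0.162] [144 141] 1046
top [0.843 0.33 ] [141 144] 1013
top [ 0.859 -0.42 ] [261 111] 2902
top [0.838 0.517] [75 78] 524
side blue ((644.7603149414062, -2.3168258666992188), (173.41551208496094, 91.88297271728516), 84.9122085571289) 307
side yellow ((614.4083862304688, -228.13894653320312), (171.0986785888672, 91.99262237548828), 78.7796630859375) 426
side white ((611.954345703125, 213.16065979003906), (93.4781265258789, 175.7040557861328), 5.231118679046631) 266
side [ 0.371 -0.314] [126  90] 665
side [0.377 0.286] [87 78] 531
side [ 0.439 -0.171] [69 69] 423
side [0.447 0.146] [75 69] 443
side [ 0.471 -0.011] [84 81] 496
side [ 0.561 -0.436] [75 81] 555
side [0.559 0.408] [69 72] 458
side [0.82  0.158] [147 144] 1060
side [0.839 0.329] [150 141] 1073
side [ 0.857 -0.421] [258 108] 3022
side [0.837 0.506] [66 75] 448
```

View pics/top2.png

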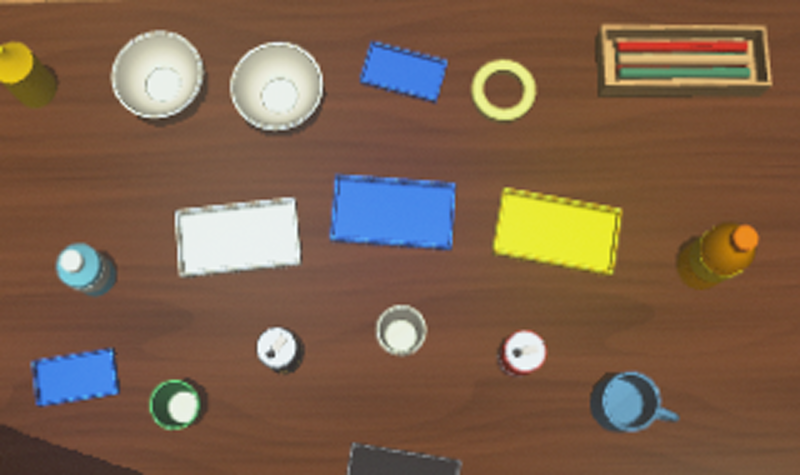

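View pics/side2.png

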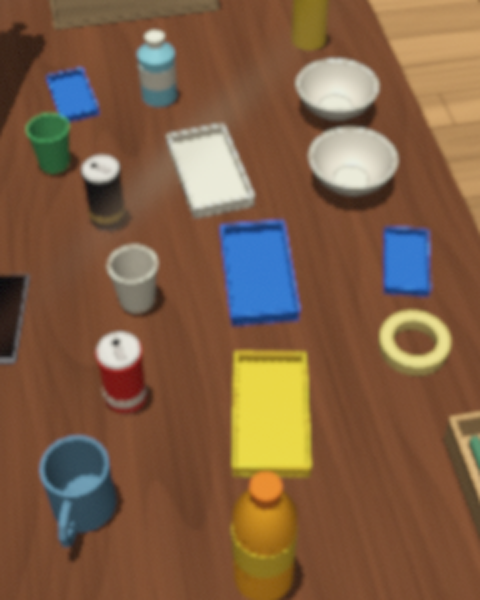

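The top and side views agree. In the top crop:
- The red can is at (523,352) and the black can at (278,349).
- The pale-blue bottle is at (78,265). The mustard bottle at (20,65) is a different thing.
- The white cup is at (401,330) and the green cup at (175,404). The two bowls at (157,75) and (277,87) are not cups.
- There are three blue trays: (393,212) is 168x92 mm and the largest, so I choose it. The other two, at (404,71) and (75,377), are smaller.

Now I'll move over the red can and turn the fingers to close along the tray's short side.

Request:
{"method": "drive_tool", "body": {
  "series": [
    [[0,0,-10,22,-34,0,1],[0,0,-10,22,-34,0,1],[0,0,-10,22,-34,0,1],[0,0,-10,22,-34,0,1],[0,0,-10,22,-34,0,1],[0,0,-10,22,-34,0,1],[0,0,-10,22,-34,0,1],[0,0,0,22,-34,0,1],[0,0,0,22,-34,0,1],[0,0,0,22,-34,0,1],[0,0,0,22,-34,0,1],[0,0,0,22,-34,0,1]]
  ],
  "newtons": 25
}}

```text
time_s: 2.6
position: [0.5477, 0.2038, 0.2506]
orientation: [0.0, 0.736, 0.677, 0.0]
ft_force: [0.0, 0.8, -0.5]
grip_width: 0.0855
grip_force: 0.0
```

Request:
{"method": "drive_tool", "body": {
  "series": [
    [[0,0,0,-12,-41,0,1],[0,0,0,-12,-41,0,1],[0,0,0,-12,-41,0,1],[0,0,0,-12,-41,0,1],[0,0,0,-12,-41,0,1],[0,0,0,-12,-41,0,1],[0,0,0,-12,-41,0,1],[0,0,0,-12,-41,0,1],[0,0,0,-12,-41,0,1],[0,0,0,0,0,0,1],[0,0,0,0,0,0,1],[0,0,0,0,0,0,1]]
  ]
}}

```text
time_s: 4.1
position: [0.4395, -0.1629, 0.2503]
orientation: [-0.0, 0.735, 0.678, 0.0]
ft_force: [-0.2, -0.3, -0.3]
grip_width: 0.0855
grip_force: 0.0
```

```bash
cat > w.py <<'E'
import sys
from h import *
from scipy.spatial.transform import Rotation as Ro
def wrist(t=None,name=None):
    s=arm.sense();p=imaging.snapshot("wrist")
    if name: save(p,name)
    q=s["orientation"];M=np.eye(4);M[:3,:3]=Ro.from_quat([q[1],q[2],q[3],q[0]]).as_matrix();M[:3,3]=s["position"]
    M=M@np.array(p["hand_eye"]);I=np.linalg.inv(M);p2=dict(p,R=I[:3,:3],t=I[:3,3]);W=cloud(p2)
    if t:
        for r in regions_of(p,t)[:2]:
            m=r["pixels"]&(p["depth"]>0);X=W[m]
            if len(X)<10: continue
            lo,hi=np.percentile(X,[2,98],axis=0);top=X[X[:,2]>hi[2]-.01]
            c,rr=cv2.minEnclosingCircle((top[:,:2]*1000).astype(np.float32))
            print(t,round(r["conf"],2),np.round(r["bbox"]),"lo",lo.round(3),"hi",hi.round(3),"circ",np.round(c,1),round(rr,1))
    return p,W,s
if __name__=="__main__": wrist(sys.argv[1],sys.argv[2] if len(sys.argv)>2 else None)
E
python3 w.py can_red wr1
```

```text
can_red 0.64 [258. 175.  48.  68.] lo [ 0.419 -0.187  0.007] hi [ 0.465 -0.139  0.105] circ [ 441.6 -165.6] 26.6
```

View pics/wr1.png

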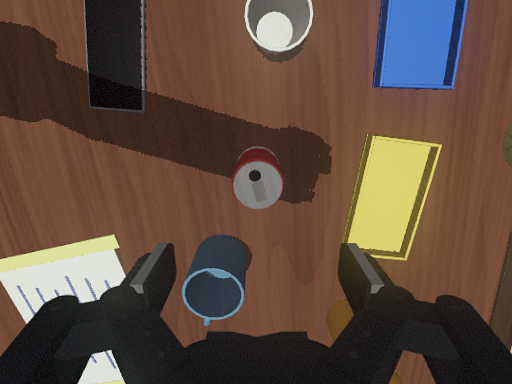

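Close crop: the red can with its silver lid is at (258,178), clear of the mug at (215,290). The position is confirmed at (0.4416, -0.166), so I'll grasp.

Request:
{"method": "drive_tool", "body": {
  "series": [
    [[0,0,0,2,-3,-35,1],[0,0,0,0,0,-35,1],[0,0,0,0,0,-35,1],[0,0,0,0,0,-35,1],[0,0,0,0,0,-25,1],[0,0,0,0,0,-10,1],[0,0,0,0,0,0,1],[0,0,0,0,0,0,0],[0,0,0,0,0,0,0],[0,0,0,0,0,0,0],[0,0,0,0,0,0,0],[0,0,0,0,0,0,0],[0,0,0,0,0,0,0]]
  ],
  "newtons": 25
}}

```text
time_s: 5.82
position: [0.4417, -0.1674, 0.0763]
orientation: [0.001, 0.736, 0.677, 0.001]
ft_force: [-1.8, 0.5, 6.7]
grip_width: 0.0525
grip_force: 27.2
```

Request:
{"method": "drive_tool", "body": {
  "series": [
    [[0,0,0,0,0,10,0],[0,0,0,0,0,20,0],[0,0,0,0,0,25,0],[0,0,0,0,0,25,0],[0,0,0,10,6,15,0],[0,0,0,20,13,5,0],[0,0,0,20,13,0,0],[0,0,0,20,13,0,0],[0,0,0,20,13,0,0],[0,0,0,20,13,0,0],[0,0,0,20,13,0,0],[0,0,0,20,13,0,0],[0,0,0,20,13,0,0],[0,0,0,20,13,0,0],[0,0,0,20,12,0,0],[0,0,0,10,6,0,0],[0,0,0,0,0,0,0],[0,0,0,0,0,0,0]]
  ]
}}

```text
time_s: 8.07
position: [0.6603, -0.027, 0.1751]
orientation: [-0.0, 0.736, 0.676, -0.001]
ft_force: [0.4, 0.6, -0.4]
grip_width: 0.0525
grip_force: 27.0
```

Request:
{"method": "drive_tool", "body": {
  "series": [
    [[0,0,0,-9,-6,-10,0],[0,0,0,-9,-6,-20,0],[0,0,0,0,0,-20,0],[0,0,0,0,0,-20,0],[0,0,0,0,0,-12,0],[0,0,0,0,0,-6,0],[0,0,0,0,0,-4,0],[0,0,0,0,0,-2,0],[0,0,0,0,0,0,0],[0,0,0,0,0,0,0]]
  ]
}}

```text
time_s: 9.32
position: [0.6433, -0.0382, 0.0817]
orientation: [0.0, 0.736, 0.677, 0.0]
ft_force: [0.1, -0.3, 0.3]
grip_width: 0.0524
grip_force: 27.0
```

Request:
{"method": "drive_tool", "body": {
  "series": [
    [[0,0,0,0,0,-1,0],[0,0,0,0,0,-1,0],[0,0,0,0,0,0,0]]
  ]
}}

```text
time_s: 9.7
position: [0.6433, -0.0382, 0.0804]
orientation: [0.0, 0.736, 0.677, 0.0]
ft_force: [-0.5, 0.3, 6.0]
grip_width: 0.0523
grip_force: 27.4
```

Request:
{"method": "drive_tool", "body": {
  "series": [
    [[0,0,0,0,0,0,0.7],[0,0,0,0,0,0,0.8],[0,0,0,0,0,0,1],[0,0,0,0,0,0,1],[0,0,0,0,0,20,1],[0,0,0,0,0,40,1],[0,0,0,0,0,40,1],[0,0,0,0,0,40,1],[0,0,0,-27,27,20,1],[0,0,0,-27,27,0,1],[0,0,0,-27,27,0,1],[0,0,0,-27,27,0,1],[0,0,0,-27,27,0,1],[0,0,0,-27,26,0,1],[0,0,0,-27,26,0,1],[0,0,0,0,0,0,1],[0,0,0,0,0,0,1]]
  ]
}}

```text
time_s: 11.82
position: [0.4548, 0.1483, 0.2404]
orientation: [0.0, 0.736, 0.677, 0.001]
ft_force: [0.3, 0.5, 0.5]
grip_width: 0.0855
grip_force: 0.0
```

```bash
python3 w.py can_black
python3 - <<'E'
from h import *
s=arm.sense();print(s["position"])
p=imaging.snapshot("side");save(p,"s2");W=cloud(p)
for r in regions_of(p,"can_red")[:1]:
    X=W[r["pixels"]&(p["depth"]>0)];print(r["bbox"],np.percentile(X,[2,98],axis=0).round(3))
E
```

```text
can_black 0.58 [250. 174.  51.  63.] lo [0.428 0.13  0.023] hi [0.474 0.177 0.105] circ [450.2 151.6] 26.6
[0.45499949 0.14779128 0.23993451]
[264.1, 195.9, 21.5, 41.8] [[ 0.617 -0.066  0.009]
 [ 0.666 -0.017  0.109]]
```

Request:
{"method": "drive_tool", "body": {
  "series": [
    [[0,0,0,-4,3,-25,1],[0,0,0,0,0,-35,1],[0,0,0,0,0,-35,1],[0,0,0,0,0,-35,1],[0,0,0,0,0,-24,1],[0,0,0,0,0,-10,1],[0,0,0,0,0,0,1],[0,0,0,0,0,0,0],[0,0,0,0,0,0,0],[0,0,0,0,0,0,0],[0,0,0,0,0,0,0],[0,0,0,0,0,0,0],[0,0,0,0,0,0,0]]
  ]
}}

```text
time_s: 13.65
position: [0.4506, 0.1521, 0.0762]
orientation: [0.0, 0.736, 0.677, 0.001]
ft_force: [-1.5, 0.2, 7.6]
grip_width: 0.0525
grip_force: 27.8
```

Request:
{"method": "drive_tool", "body": {
  "series": [
    [[0,0,0,0,0,10,0],[0,0,0,0,0,20,0],[0,0,0,0,0,30,0],[0,0,0,0,0,30,0],[0,0,0,0,0,25,0],[0,0,0,10,-6,10,0],[0,0,0,20,-12,0,0],[0,0,0,20,-12,0,0],[0,0,0,20,-12,0,0],[0,0,0,20,-12,0,0],[0,0,0,20,-12,0,0],[0,0,0,20,-12,0,0],[0,0,0,20,-12,0,0],[0,0,0,20,-10,0,0],[0,0,0,20,-10,0,0],[0,0,0,9,-4,0,0],[0,0,0,0,0,0,0],[0,0,0,0,0,0,0]]
  ]
}}

```text
time_s: 15.9
position: [0.6483, 0.0383, 0.2]
orientation: [-0.001, 0.736, 0.677, -0.0]
ft_force: [-0.2, 0.4, -0.2]
grip_width: 0.0526
grip_force: 27.6
```

Request:
{"method": "drive_tool", "body": {
  "series": [
    [[0,0,0,1,0,-15,0],[0,0,0,0,0,-30,0],[0,0,0,0,0,-30,0],[0,0,0,0,0,-25,0],[0,0,0,0,0,-10,0],[0,0,0,0,0,-5,0],[0,0,0,0,0,-3,0],[0,0,0,0,0,-1,0],[0,0,0,0,0,0,0],[0,0,0,0,0,0,0]]
  ]
}}

```text
time_s: 17.15
position: [0.6503, 0.0378, 0.0818]
orientation: [0.0, 0.736, 0.677, 0.0]
ft_force: [0.1, -0.3, -0.8]
grip_width: 0.0525
grip_force: 27.6
```

Request:
{"method": "drive_tool", "body": {
  "series": [
    [[0,0,0,0,0,-1,0],[0,0,0,0,0,-1,0],[0,0,0,0,0,0,0],[0,0,0,0,0,0,0.7],[0,0,0,0,0,0,0.8],[0,0,0,0,0,0,1],[0,0,0,0,0,0,1],[0,0,0,0,0,20,1],[0,0,0,0,0,40,1],[0,0,0,0,0,50,1],[0,0,0,0,0,50,1]]
  ]
}}

```text
time_s: 18.52
position: [0.6501, 0.0375, 0.2424]
orientation: [0.0, 0.736, 0.677, 0.001]
ft_force: [-0.3, 0.3, -0.2]
grip_width: 0.0857
grip_force: 0.0
```

Request:
{"method": "drive_tool", "body": {
  "series": [
    [[0,0,0,-8,38,0,1],[0,0,0,-8,38,0,1],[0,0,0,-9,38,0,1],[0,0,0,-9,38,0,1],[0,0,0,-9,38,0,1],[0,0,0,-9,38,0,1],[0,0,0,-9,38,0,1],[0,0,0,-9,38,0,1],[0,0,0,-9,38,0,1],[0,0,0,-9,36,0,1],[0,0,0,0,0,0,1],[0,0,0,0,0,0,1]]
  ]
}}

```text
time_s: 20.02
position: [0.5627, 0.4147, 0.2404]
orientation: [0.001, 0.736, 0.677, 0.0]
ft_force: [0.1, -0.8, 0.3]
grip_width: 0.0855
grip_force: 0.0
```

```bash
python3 w.py bottle
python3 - <<'E'
from h import *
s=arm.sense();print(s["position"])
p=imaging.snapshot("side");save(p,"s3");cv2.imwrite("pics/s3c.png",cv2.resize(p["color"][60:360,130:370,::-1],(480,600),interpolation=cv2.INTER_CUBIC))
E
```

```text
bottle 0.81 [256. 172.  58.  64.] lo [0.537 0.394 0.019] hi [0.588 0.446 0.121] circ [562.4 418.4] 14.1
[0.56312023 0.41379608 0.24019988]
```

View pics/s3c.png

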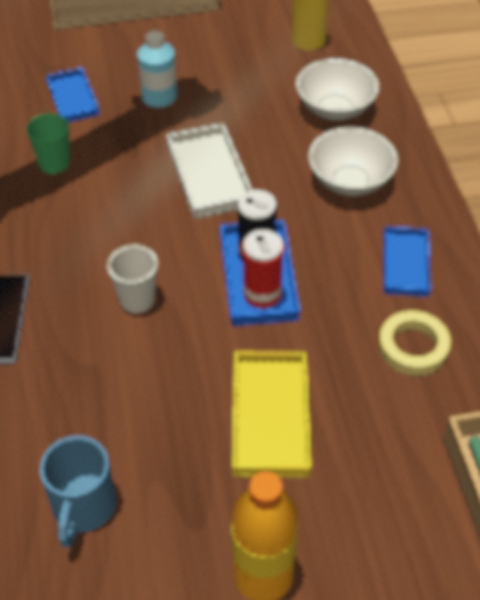

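Both cans stand upright in the large blue tray, at about (258,225) and (262,270). Next is the bottle.

Request:
{"method": "drive_tool", "body": {
  "series": [
    [[0,0,0,-1,4,-25,1],[0,0,0,0,0,-35,1],[0,0,0,0,0,-35,1],[0,0,0,0,0,-35,1],[0,0,0,0,0,-24,1],[0,0,0,0,0,-10,1],[0,0,0,0,0,0,1],[0,0,0,0,0,0,0],[0,0,0,0,0,0,0],[0,0,0,0,0,0,0],[0,0,0,0,0,0,0],[0,0,0,0,0,0,0],[0,0,0,0,0,0,0]]
  ]
}}

```text
time_s: 21.8
position: [0.5618, 0.4203, 0.077]
orientation: [0.0, 0.736, 0.677, 0.001]
ft_force: [-0.9, -0.9, 5.3]
grip_width: 0.0573
grip_force: 27.1
```

Request:
{"method": "drive_tool", "body": {
  "series": [
    [[0,0,0,0,0,10,0],[0,0,0,0,0,20,0],[0,0,0,0,0,30,0],[0,0,0,0,0,30,0],[0,0,0,0,0,35,0],[0,0,0,0,0,30,0],[0,0,0,0,0,10,0],[0,0,0,1,-10,0,0],[0,0,0,2,-20,0,0],[0,0,0,2,-30,0,0],[0,0,0,2,-30,0,0],[0,0,0,2,-30,0,0],[0,0,0,2,-30,0,0],[0,0,0,3,-30,0,0],[0,0,0,3,-30,0,0],[0,0,0,3,-30,0,0],[0,0,0,3,-30,0,0],[0,0,0,3,-30,0,0]]
  ]
}}

```text
time_s: 24.05
position: [0.5859, 0.1167, 0.239]
orientation: [-0.0, 0.737, 0.676, -0.001]
ft_force: [-0.4, -0.3, -0.3]
grip_width: 0.0578
grip_force: 27.0
```

Request:
{"method": "drive_tool", "body": {
  "series": [
    [[0,0,0,3,-30,0,0],[0,0,0,3,-30,0,0],[0,0,0,3,-30,0,0],[0,0,0,3,-30,0,0],[0,0,0,3,-30,0,0],[0,0,0,3,-30,0,0],[0,0,0,3,-30,0,0],[0,0,0,3,-30,0,0],[0,0,0,2,-30,0,0],[0,0,0,1,-30,0,0],[0,0,0,0,-15,0,0],[0,0,0,0,0,0,0],[0,0,0,0,0,0,0]]
  ]
}}

```text
time_s: 25.68
position: [0.614, -0.1937, 0.2399]
orientation: [-0.001, 0.736, 0.677, 0.0]
ft_force: [-0.4, 0.2, -1.4]
grip_width: 0.0578
grip_force: 27.0
```

Request:
{"method": "drive_tool", "body": {
  "series": [
    [[0,0,0,1,-15,0,0],[0,0,0,0,-18,-15,0],[0,0,0,0,0,-30,0],[0,0,0,0,0,-35,0],[0,0,0,0,0,-35,0],[0,0,0,0,0,-20,0],[0,0,0,0,0,-12,0],[0,0,0,0,0,-6,0],[0,0,0,0,0,-3,0],[0,0,0,0,0,-1,0],[0,0,0,0,0,0,0],[0,0,0,0,0,0,0]]
  ]
}}

```text
time_s: 27.18
position: [0.6153, -0.2282, 0.0838]
orientation: [0.0, 0.736, 0.677, 0.0]
ft_force: [0.1, 0.1, -0.6]
grip_width: 0.0573
grip_force: 27.0
```

Request:
{"method": "drive_tool", "body": {
  "series": [
    [[0,0,0,0,0,-1,0],[0,0,0,0,0,-1,0],[0,0,0,0,0,-1,0],[0,0,0,0,0,0,0]]
  ]
}}

```text
time_s: 27.68
position: [0.6151, -0.2284, 0.081]
orientation: [-0.0, 0.736, 0.677, 0.0]
ft_force: [-1.7, 0.8, 5.6]
grip_width: 0.0572
grip_force: 27.4
```

Request:
{"method": "drive_tool", "body": {
  "series": [
    [[0,0,0,0,0,0,0.75],[0,0,0,0,0,0,0.85],[0,0,0,0,0,0,1],[0,0,0,0,0,0,1],[0,0,0,0,0,20,1],[0,0,0,0,0,40,1],[0,0,0,0,0,50,1],[0,0,0,0,0,50,1],[0,0,0,-20,31,0,1],[0,0,0,-20,31,0,1],[0,0,0,-20,31,0,1],[0,0,0,-20,31,0,1],[0,0,0,-20,31,0,1],[0,0,0,-20,31,0,1],[0,0,0,-20,31,0,1],[0,0,0,0,0,0,1],[0,0,0,0,0,0,1]]
  ]
}}

```text
time_s: 29.8
position: [0.4757, -0.0119, 0.2414]
orientation: [0.001, 0.736, 0.677, 0.001]
ft_force: [-0.4, 0.2, -0.1]
grip_width: 0.0854
grip_force: 0.0
```

```bash
python3 w.py cup_white wr2
python3 - <<'E'
from h import *
s=arm.sense();print(s["position"])
p=imaging.snapshot("side");save(p,"s4");W=cloud(p)
for r in regions_of(p,"bottle")[:2]:
    X=W[r["pixels"]&(p["depth"]>0)];print(r["conf"],r["bbox"],np.percentile(X,[2,98],axis=0).round(3))
E
```

```text
cup_white 0.7 [252. 172.  61.  60.] lo [ 0.446 -0.037  0.003] hi [0.503 0.02  0.075] circ [474.2  -8.2] 32.1
[ 0.47569845 -0.0123817   0.24094849]
0.9 [267.3, 258.5, 24.2, 45.4] [[ 0.587 -0.261  0.009]
 [ 0.64  -0.221  0.125]]
```

Request:
{"method": "drive_tool", "body": {
  "series": [
    [[0,0,0,-1,4,-30,1],[0,0,0,0,0,-40,1],[0,0,0,0,0,-40,1],[0,0,0,0,0,-35,1],[0,0,0,0,0,-25,1],[0,0,0,0,0,-15,1],[0,0,0,0,0,-8,1],[0,0,0,0,0,0,1],[0,0,0,0,0,0,0],[0,0,0,0,0,0,0],[0,0,0,0,0,0,0],[0,0,0,0,0,0,0],[0,0,0,0,0,0,0]]
  ],
  "newtons": 22
}}

```text
time_s: 31.62
position: [0.4747, -0.0071, 0.0486]
orientation: [0.0, 0.736, 0.677, 0.001]
ft_force: [-1.0, -0.3, 6.5]
grip_width: 0.0635
grip_force: 22.3
```

Request:
{"method": "drive_tool", "body": {
  "series": [
    [[0,0,0,0,0,5,0],[0,0,0,0,0,15,0],[0,0,0,0,0,25,0],[0,0,0,0,0,25,0],[0,0,0,0,0,25,0],[0,0,0,0,0,20,0],[0,0,0,0,0,5,0],[0,0,0,0,0,0,0],[0,0,0,0,0,0,0]]
  ]
}}

```text
time_s: 32.75
position: [0.4735, -0.0072, 0.1667]
orientation: [-0.0, 0.736, 0.677, -0.001]
ft_force: [-0.0, -0.4, -0.9]
grip_width: 0.0638
grip_force: 24.2
```

Run:
```python
from h import *
p=imaging.snapshot("side");W=cloud(p)
for r in regions_of(p,"cup_white")[:2]:
    X=W[r["pixels"]&(p["depth"]>0)];print(r["conf"],r["bbox"],np.percentile(X,[2,98],axis=0).round(3))
cv2.imwrite("pics/s5c.png",cv2.resize(p["color"][120:270,130:330,::-1],(800,600),interpolation=cv2.INTER_CUBIC))
```

```text
0.78 [193.4, 171.1, 21.9, 32.0] [[ 0.447 -0.041  0.125]
 [ 0.5    0.019  0.192]]
```

View pics/s5c.png

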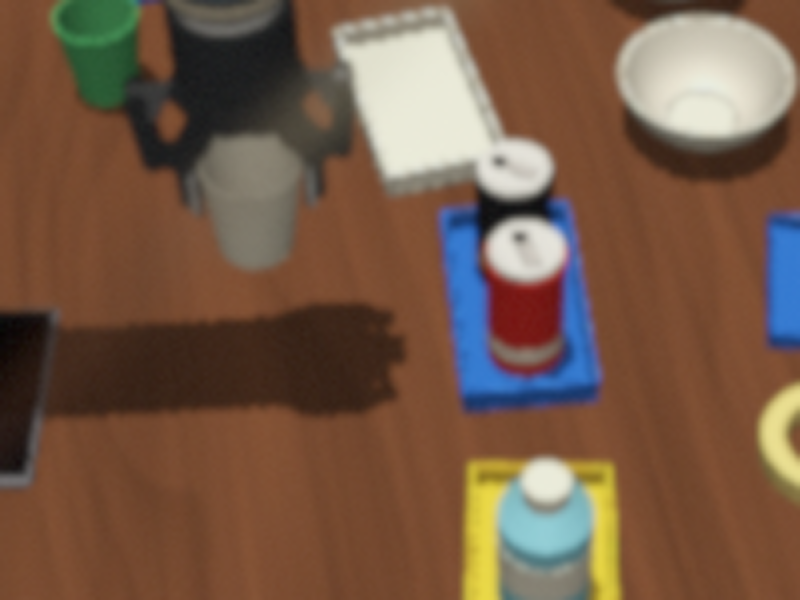

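The white cup hangs upright in the fingers, at crop (255,200). The red can and the bottle stand in their trays. Carrying it to the white tray.

Request:
{"method": "drive_tool", "body": {
  "series": [
    [[0,0,0,7,9,5,0],[0,0,0,16,20,0,0],[0,0,0,16,20,0,0],[0,0,0,16,21,0,0],[0,0,0,16,21,0,0],[0,0,0,16,21,0,0],[0,0,0,16,21,0,0],[0,0,0,16,20,0,0],[0,0,0,16,20,0,0],[0,0,0,8,10,0,0],[0,0,0,0,0,-15,0],[0,0,0,0,0,-25,0],[0,0,0,0,0,-30,0],[0,0,0,0,0,-25,0],[0,0,0,0,0,-12,0],[0,0,0,0,0,-5,0],[0,0,0,0,0,-3,0],[0,0,0,0,0,-1,0],[0,0,0,0,0,0,0],[0,0,0,0,0,0,0]]
  ]
}}

```text
time_s: 35.35
position: [0.6173, 0.1759, 0.0568]
orientation: [0.0, 0.736, 0.677, 0.0]
ft_force: [0.5, -0.8, -0.6]
grip_width: 0.0637
grip_force: 24.3
```

Contact is expected near 0.0525.

Request:
{"method": "drive_tool", "body": {
  "series": [
    [[0,0,0,0,0,-2,0],[0,0,0,0,0,-1,0],[0,0,0,0,0,-1,0],[0,0,0,0,0,0,0]]
  ]
}}

```text
time_s: 35.85
position: [0.617, 0.1759, 0.0527]
orientation: [-0.0, 0.736, 0.677, 0.0]
ft_force: [-1.1, 0.7, 3.8]
grip_width: 0.0637
grip_force: 24.1
```

Request:
{"method": "drive_tool", "body": {
  "series": [
    [[0,0,0,0,0,0,0.8],[0,0,0,0,0,0,0.9],[0,0,0,0,0,0,1],[0,0,0,0,0,0,1],[0,0,0,0,0,15,1],[0,0,0,0,0,35,1],[0,0,0,0,0,50,1],[0,0,0,0,0,50,1],[0,0,0,0,0,40,1],[0,0,0,-34,16,0,1],[0,0,0,-34,16,0,1],[0,0,0,-34,16,0,1],[0,0,0,-34,16,0,1],[0,0,0,-34,16,0,1],[0,0,0,-34,16,0,1],[0,0,0,-34,16,0,1],[0,0,0,0,0,0,1],[0,0,0,0,0,0,1]]
  ]
}}

```text
time_s: 38.1
position: [0.3798, 0.2875, 0.2432]
orientation: [0.0, 0.736, 0.677, 0.001]
ft_force: [0.4, -0.4, -0.7]
grip_width: 0.0852
grip_force: 0.0
```

```bash
python3 w.py cup_green wr3
python3 - <<'E'
from h import *
s=arm.sense();print(s["position"])
p=imaging.snapshot("side");save(p,"s6");W=cloud(p)
for r in regions_of(p,"cup_white")[:2]:
    X=W[r["pixels"]&(p["depth"]>0)];print(r["conf"],r["bbox"],np.percentile(X,[2,98],axis=0).round(3))
E
```

```text
cup_green 0.79 [256. 176.  60.  61.] lo [0.351 0.259 0.003] hi [0.407 0.317 0.075] circ [379.4 288.1] 31.7
[0.38021941 0.28712874 0.2428192 ]
0.86 [238.4, 145.1, 22.4, 31.9] [[0.588 0.143 0.006]
 [0.644 0.205 0.078]]
0.65 [257.7, 171.6, 20.8, 32.6] [[0.623 0.008 0.025]
 [0.671 0.055 0.11 ]]
```

Request:
{"method": "drive_tool", "body": {
  "series": [
    [[0,0,0,-1,1,-30,1],[0,0,0,0,0,-40,1],[0,0,0,0,0,-40,1],[0,0,0,0,0,-35,1],[0,0,0,0,0,-25,1],[0,0,0,0,0,-15,1],[0,0,0,0,0,-10,1],[0,0,0,0,0,0,1],[0,0,0,0,0,0,0],[0,0,0,0,0,0,0],[0,0,0,0,0,0,0],[0,0,0,0,0,0,0],[0,0,0,0,0,0,0]]
  ]
}}

```text
time_s: 39.92
position: [0.3785, 0.2893, 0.0484]
orientation: [-0.0, 0.736, 0.677, 0.001]
ft_force: [-0.4, -0.2, 5.9]
grip_width: 0.0641
grip_force: 22.5
```

Request:
{"method": "drive_tool", "body": {
  "series": [
    [[0,0,0,0,0,5,0],[0,0,0,0,0,15,0],[0,0,0,0,0,25,0],[0,0,0,0,0,25,0],[0,0,0,0,0,25,0],[0,0,0,0,0,20,0],[0,0,0,0,0,10,0],[0,0,0,0,0,0,0],[0,0,0,0,0,0,0]]
  ]
}}

```text
time_s: 41.05
position: [0.3776, 0.2885, 0.1718]
orientation: [0.0, 0.736, 0.677, -0.001]
ft_force: [0.4, 0.2, -0.4]
grip_width: 0.0637
grip_force: 24.3
```

Request:
{"method": "drive_tool", "body": {
  "series": [
    [[0,0,0,10,-2,0,0],[0,0,0,20,-3,0,0],[0,0,0,25,-4,0,0],[0,0,0,25,-4,0,0],[0,0,0,25,-4,0,0],[0,0,0,25,-4,0,0],[0,0,0,25,-4,0,0],[0,0,0,25,-4,0,0],[0,0,0,25,-3,0,0],[0,0,0,20,-2,0,0],[0,0,0,7,0,0,0],[0,0,0,0,0,-15,0],[0,0,0,0,0,-25,0],[0,0,0,0,0,-30,0],[0,0,0,0,0,-25,0],[0,0,0,0,0,-12,0],[0,0,0,0,0,-5,0],[0,0,0,0,0,-3,0],[0,0,0,0,0,0,0],[0,0,0,0,0,0,0]]
  ]
}}

```text
time_s: 43.55
position: [0.6105, 0.255, 0.0581]
orientation: [0.0, 0.736, 0.677, 0.001]
ft_force: [0.8, -0.4, -0.8]
grip_width: 0.064
grip_force: 24.3
```

Request:
{"method": "drive_tool", "body": {
  "series": [
    [[0,0,0,0,0,-2,0],[0,0,0,0,0,-2,0],[0,0,0,0,0,-1,0],[0,0,0,0,0,0,0],[0,0,0,0,0,0,0]]
  ]
}}

```text
time_s: 44.18
position: [0.61, 0.2549, 0.0526]
orientation: [-0.0, 0.736, 0.677, 0.0]
ft_force: [-1.7, -0.4, 3.1]
grip_width: 0.0638
grip_force: 24.1
```

Request:
{"method": "drive_tool", "body": {
  "series": [
    [[0,0,0,0,0,0,0.8],[0,0,0,0,0,0,0.9],[0,0,0,0,0,0,1],[0,0,0,0,0,0,1],[0,0,0,0,0,15,1],[0,0,0,0,0,35,1],[0,0,0,0,0,50,1],[0,0,0,0,0,50,1],[0,0,0,0,0,50,1],[0,0,0,-25,40,0,1],[0,0,0,-25,40,0,1],[0,0,0,-25,40,0,1],[0,0,0,-25,40,0,1],[0,0,0,-25,40,0,1],[0,0,0,-25,40,0,1],[0,0,0,0,0,0,1],[0,0,0,0,0,0,1]]
  ]
}}

```text
time_s: 46.3
position: [0.4606, 0.4942, 0.2532]
orientation: [0.0, 0.736, 0.677, 0.0]
ft_force: [0.0, -0.6, -0.1]
grip_width: 0.0851
grip_force: 0.0
```

```bash
python3 a.py | grep -v tray | cut -c1-150
python3 - <<'E'
import cv2
a=cv2.imread('pics/top.png');b=cv2.imread('pics/side.png')
cv2.imwrite('pics/topf.png',cv2.resize(a[90:280,110:430],(800,475),interpolation=cv2.INTER_CUBIC))
cv2.imwrite('pics/sidef.png',cv2.resize(b[60:360,130:370],(480,600),interpolation=cv2.INTER_CUBIC))
E
```

```text
{'time_s': 46.3, 'qpos': array([-1.18232529,  0.4884359 ,  0.43831157,  1.550601  , -0.21895513,
        1.15069067, -0.78370804]), 'joint_vel': array([ 0.02511832, -0.00258112,  0.02138717,  0.00588771, -0.00143775,
       -0.0031678 ,  0.00050509]), 'joint_efforts': array([-1.81511287e+00, -4.83566988e+01,  4.53569233e+00, -2.35561645e+01,
       -1.14078338e-01,  6.98965159e-04, -1.92387553e-03]), 'position': array([0.46055939, 0.49421582, 0.25318121]), 'orientation': array([4.02216364e
top can_red 0.79 [278. 170.  20.  25.] lo [ 0.619 -0.062  0.   ] hi [ 0.697 -0.012  0.113] topc [ 0.645 -0.037] 304
top can_black 0.67 [256. 170.  16.  22.] lo [0.625 0.014 0.022] hi [0.674 0.059 0.112] topc [0.653 0.038] 274
top bottle 0.83 [336. 178.  26.  26.] lo [ 0.588 -0.252  0.013] hi [ 0.638 -0.202  0.126] topc [ 0.617 -0.229] 312
top cup_white 0.7 [216. 180.  18.  21.] lo [0.588 0.147 0.004] hi [0.648 0.206 0.081] topc [0.618 0.175] 326
top cup_green 0.56 [191. 183.  16.  19.] lo [0.584 0.227 0.   ] hi [0.655 0.286 0.081] topc [0.612 0.256] 350
top cup_green 0.39 [216. 181.  16.  17.] lo [
[... 498 characters left out ...]
c [ 0.643 -0.039] 694
side can_black 0.66 [258. 170.  19.  30.] lo [0.623 0.009 0.041] hi [0.672 0.057 0.11 ] topc [0.649 0.019] 389
side bottle 0.62 [269. 257.  28.  48.] lo [ 0.587 -0.26   0.003] hi [ 0.654 -0.168  0.124] topc [ 0.614 -0.232] 904
side cup_white 0.71 [237. 146.  21.  32.] lo [0.587 0.142 0.004] hi [0.644 0.224 0.079] topc [0.615 0.174] 564
side cup_green 0.68 [230. 124.  19.  28.] lo [0.582 0.219 0.033] hi [0.637 0.285 0.079] topc [0.609 0.244] 327
side mug 0.85 [167. 305.  35.  56.] lo [ 0.341 -0.369  0.003] hi [ 0.41  -0.267  0.09 ] topc [ 0.375 -0.308] 1489
side drink 0.66 [260. 329.  32.  62.] lo [ 0.531 -0.463  0.008] hi [ 0.592 -0.419  0.206] topc [ 0.563 -0.43 ] 1732
```

View pics/topf.png

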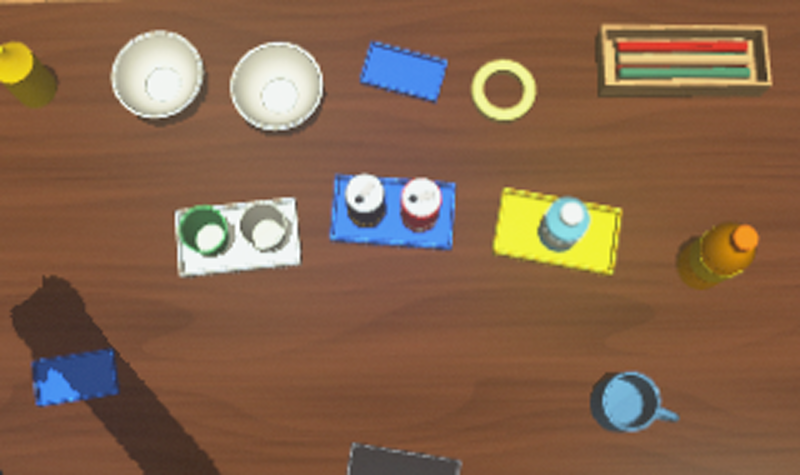

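View pics/sidef.png

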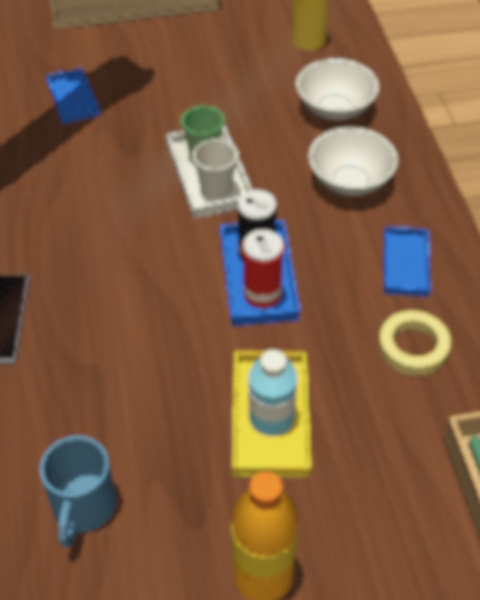

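The final pictures show every item upright in its tray: the cups at (205,230) and (265,228), the cans at (365,200) and (420,203), and the bottle at (565,223). The mug and the orange drink have not moved. Handing in.

```bash
python3 -c "
from rig import ticket
print(ticket.finish_job())"
```

```text
the job is handed in; nothing more can be done
None
```

The job is handed in: both cans are in the large blue tray, the small bottle is in the yellow tray and both cups are in the white tray, all upright; the mug and the orange drink were not moved, and the clock read about 46 s.

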